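# Snap the brass bush onto the ball-detent post

## Robot

A 6-joint arm with a two-finger parallel gripper is mounted at the origin on a cart in front of the work surface, level with it; the furniture and walls round the work are solid. World frame = base frame: x ahead of the robot, y to its left, z up, the work surface at z = 0. Lengths are in m, angles in rad, forces in N, time in s.
With the tool pointing down it reaches from about 0.4 to 0.825 m from the base axis. Payload 7 kg.
Tool frame: the origin (TCP) lies on the centre line of the jaws, within the pads' length; the fingertips stand 22 mm ahead of it and the grasp point (between the pads) lies 3 mm ahead of it (arm.tcp_to_tips is the distance from the TCP to the fingertips, in m); z points along the fingers, y is the line along which they close (so a half turn about z gives the same grasp; the last joint's range is limited). The gripper opens to 88 mm and grips with 3 to 60 N. Pads are 19 mm wide; open, the fingers measure 130 mm over their backs; the gripper's body (78 mm by 193 mm) begins 47 mm behind the grasp point.
Start: joints at [1.5, 0.359, 0.012, 0, -1.224, -0.288], TCP at [0.237, 0.632, 0.249] pointing down, gripper open.
Joint ranges: [-3.07, 3.07], [-1.43, 2.12], [-1.02, 1.25], [-3.03, 1.67], [-3.05, -0], [-3.03, 3.03]. Speed limits (rad/s): [2.39, 2.39, 3.01, 3.14, 3.14, 3.14].

## Interface

Orientations are given as [roll, pitch, yaw] about the fixed x, y, z axes, in that order (R = Rz(yaw) Ry(pitch) Rx(roll)).
In Python, from station import arm gives the robot as it stands.
- The arm moves only by the tool jog_arm, never from a script. Its argument "targets" is a list of rows, each an object of numbers: "dx", "dy", "dz": the shift along the tool's x, y, z in mm; "rx", "ry", "rz": the turn, a rotation vector about the tool's x, y, z in rad; "gripper": the closure, from 0 (fully open) to 1 (shut). In form: [{"dx": .., "dy": .., "dz": .., "rx": .., "ry": .., "rz": .., "gripper": ..}, ...]. A call has exactly 8 rows; each row is the pose to reach, as a shift and turn from the pose commanded when the call began, along the tool's axes at that moment; what a row does not reach only later rows make up. A row lasts 1/12 s, in which the tool goes at most 41.7 mm and 7.16 degrees, less where a joint would pass 70% of its speed; a pose out of reach is approached as far as the arm can. A call with a gripper value outside its range is refused whole. The fingers move at their own pace and stop on an object; "force" is the grip in N (left out, the last holds). Time passes only in rows, so rows that repeat a pose let the fingers close, or fill a call up. It gives the time, the measured TCP pose, the force, the opening and the grip force at its end, in the units of the state.
- arm.get_state(): the state, without advancing time (a new reading comes with each control period).
- arm.grab_frame(name): name is "scene" or "top" or "wrist"; returns a dict with "frame" (384x512x3 uint8, red, green, blue), "z_map" (384x512 float32, m along the optical axis (not along the pixel's ray), 0 where there is no reading), "fx", "fy", "cx", "cy" (pixels), "view" (4x4, takes a point from world to camera coordinates). Camera axes: x right, y down, z forward; pixel columns grow to the right and rows downward; lengths in m; the calibration is good to about 2 mm. A picture is of the moment at which its call begins.
- arm.job_done(): hands the job in; it is judged then, once.
The state is a dict: "t": time; "q": joint angles; "qd": joint speeds; "joint_efforts": joint torques, N m; "eef_pos": TCP position; "ee_rot": TCP orientation; "force": force on the tool from outside, world axes, zero at the start; "moment": the same for the moment, N m; "width": finger opening in m; "gripper_force": force on a finger pad.
Only numpy, scipy, OpenCV 4.12 (cv2) and the standard library are available. Lean on these libraries where they do the work, as an engineer would, in place of code of your own. Each camera call takes 0.05 s, during which the arm holds its last target. There are 200 camera calls.

## Task

Take the brass bush from the bench, lower it by hand over the upright rod of the blue stand and press it down past the sprung balls until it clicks, then let go, leaving it fully home on the shoulder. Do not drop it onto the rod, and leave the steel bush and the black bush where they stand.

Things in the scene. Friction and masses are not known exactly. Their poses are not given: they have to be found in the camera images.
- brass_bush_mid (a point): loose brass-yellow round bush (thick ring with two shallow grooves round it), 50 mm across, 34 mm tall, standing upright with its wide mouth up; bore 28 mm in the lowest 14 mm, 40 mm above that; about 0.12 kg. The point is on its axis, half-way up (17 mm above its foot); z up along its axis. Round, so its yaw means nothing.
- steel_bush_mid (a point): bystander: loose bright steel bush of the same shape, 50 mm across, 34 mm tall, standing upright with its wide mouth up; bore 28 mm in the lowest 14 mm, 40 mm above that; not to be moved. The point is on its axis, half-way up (17 mm above its foot); z up along its axis. Round, so its yaw means nothing.
- black_bush_mid (a point): bystander: loose black plastic bush of the same shape, 50 mm across, 34 mm tall, standing upright with its wide mouth up; bore 28 mm in the lowest 14 mm, 40 mm above that; not to be moved. The point is on its axis, half-way up (17 mm above its foot); z up along its axis. Round, so its yaw means nothing.
- post_seat (a point): centre of the shoulder (top of the fixed stand's blue pedestal, 43 mm wide, 34 mm above the bench; base plate 110x80 mm); z up along the steel rod: 24 mm thick, tapered tip 44 mm above the shoulder. 3 sprung balls stand out 4.5 mm round it, centres 21 mm above the shoulder. A bush's foot meets them at 27 mm; about 10 N (more off-centre) pushes it past; part-way it may stick; home, they snap out above its 14 mm land.
Things that resemble listed ones, but are neither listed nor needed, are in the scene too. Of the things that look like the part that bears brass_bush_mid, the middle-sized one is meant.

How it is judged:
At the end, for the whole second after the job is handed in: The brass bush is on the rod, upright within 10 degrees, its axis within 8 mm of the rod's, its foot on the shoulder to within 3.5 mm (so the balls have snapped out above its land), at rest and released (horizontal distance between brass_bush_mid and post_seat below 0.008 m and z of brass_bush_mid in the frame of post_seat between 0.0135 and 0.0205 m and angle between brass_bush_mid's own z axis and vertical below 0.17 rad and linear speed of brass_bush below 0.02 m/s); the robot touches nothing.
It fails at once if the steel or the black bush is moved by more than 30 mm (distance of any of steel_bush_mid, black_bush_mid from where it was at the start of the episode above 0.03 m).
It fails at once if the brass bush is dropped over the stand: it falls freely at more than 0.4 m/s above the balls (contact force between the fingers and brass_bush below 0.05 N and linear speed of brass_bush above 0.4 m/s and horizontal distance between brass_bush_mid and post_seat below 0.05 m and z of brass_bush_mid in the frame of post_seat above 0.042 m).
It also fails if it takes over 40 s, if anything falls off the work surface, if the arm or the gripper's body presses on something with over 40 N, if the wrist force passes 120 N, or if a joint passes its speed limit or range.

## Working session

There is one attempt and no reset: what is moved stays moved. The work goes in short steps, Python scripts to look and compute and a tool call to move; the robot and the scene stay as the last step left them, time stands still between calls to the robot, and variables do not carry over. Pictures are saved under pics/ and viewed, at most 10 in all, crops included, and the job is handed in when it is done.

Besides the shell and the picture viewer there is one more tool, called after "Request:" by a JSON object that holds its "op" and its "data". jog_arm: Moves the arm, as the interface text tells. Its arguments: {"type":"object","properties":{"targets":{"type":"array","items":{"type":"object","properties":{"dx":{"type":"number"},"dy":{"type":"number"},"dz":{"type":"number"},"rx":{"type":"number"},"ry":{"type":"number"},"rz":{"type":"number"},"gripper":{"type":"number"}}}},"force":{"type":"number"}},"required":["targets"]}

```bash
mkdir -p pics
cat > h.py <<'E'
import numpy as np, cv2
from station import arm
def grab(n,save=None):
    f=arm.grab_frame(n)
    if save: cv2.imwrite('pics/'+save,cv2.cvtColor(f['frame'],cv2.COLOR_RGB2BGR))
    return f
def ray(f,u,v,z):
    "pixel -> world point on plane z"
    T=np.linalg.inv(f['view']); d=T[:3,:3]@[(u-f['cx'])/f['fx'],(v-f['cy'])/f['fy'],1]
    o=T[:3,3]; return o+d*(z-o[2])/d[2]
def cloud(f):
    v,u=np.mgrid[:384,:512]; z=f['z_map']
    P=np.stack([(u-f['cx'])/f['fx']*z,(v-f['cy'])/f['fy']*z,z,np.ones_like(z)],-1)
    return (P@np.linalg.inv(f['view']).T)[...,:3]
E
python3 - <<'E'
from h import *
a=grab('top','top.png');b=grab('scene','scene.png')
im=np.hstack([cv2.imread('pics/top.png'),cv2.imread('pics/scene.png')])
cv2.imwrite('pics/both.png',cv2.resize(im,(800,300),interpolation=cv2.INTER_AREA))
print(np.linalg.inv(a['view'])[:3,3],np.linalg.inv(b['view'])[:3,3],arm.get_state())
E
```

```text
[ 0.43545935 -0.01378543  1.08717587] [ 0.03505846 -0.62421895  0.85293916] {'t': 0.1, 'q': array([ 1.50007028e+00,  3.58876658e-01,  1.16924981e-02,  6.31667476e-05,
       -1.22402691e+00, -2.88141176e-01]), 'qd': array([ 1.91466300e-03,  2.50049087e-04,  2.49415656e-03,  3.48004344e-04,
        5.44017983e-05, -5.66438933e-04]), 'joint_efforts': array([ 6.79686293e-02, -5.69661355e+01,  2.84814495e+01,  6.62439242e+00,
       -3.42743774e-02,  4.23572579e-03]), 'eef_pos': array([0.23706964, 0.63191791, 0.24830315]), 'ee_rot': array([ 3.14121189e+00, -1.74807380e-04, -3.58845706e-01]), 'force': array([ 0.66572669,  1.11038309, -0.47025506]), 'moment': array([ 0.03542389, -0.03720412,  0.02527848]), 'gripper_force': 0.9251567915453052, 'width': 0.0875066794073145}
```

View pics/top.png

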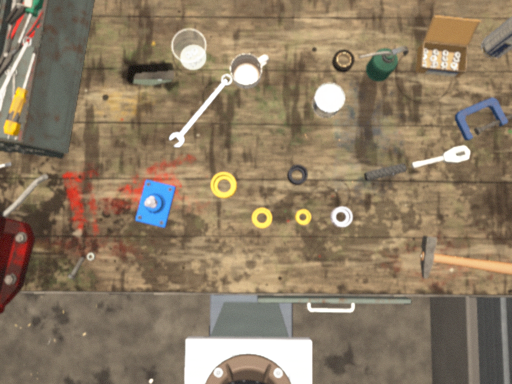

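View pics/scene.png

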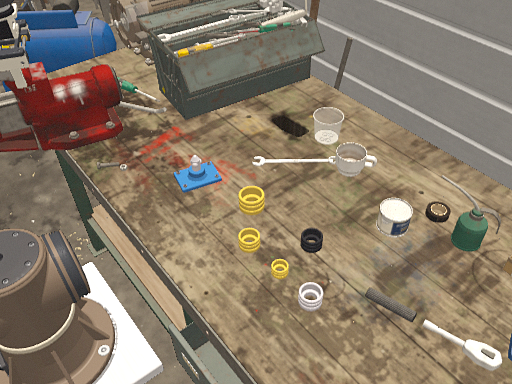

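Yellow candidates in the top view are at (223,185), which looks large, (262,218), middle, and (304,217), small. The black bush is at (298,175), the steel bush at (342,217) and the blue stand at (154,203). The one at (262,218) looks middle-sized, so I'll measure all three and view a crop.

```bash
cat > m.py <<'E'
from h import *
def rings(n):
    f=grab(n); hsv=cv2.cvtColor(f['frame'],cv2.COLOR_RGB2HSV); P=cloud(f)
    out=[]
    for nm,lo,hi in (('yel',(20,120,120),(35,255,255)),('blue',(95,120,80),(120,255,255))):
        m=cv2.morphologyEx(cv2.inRange(hsv,lo,hi),cv2.MORPH_CLOSE,np.ones((3,3)))
        for c in cv2.findContours(m,cv2.RETR_EXTERNAL,cv2.CHAIN_APPROX_NONE)[0]:
            if cv2.contourArea(c)<60: continue
            k=np.zeros_like(m); cv2.drawContours(k,[c],-1,255,-1); p=P[(k>0)&(f['z_map']>0)]
            zt=np.percentile(p[:,2],95); t=p[p[:,2]>zt-.006]
            (u,v),r=cv2.minEnclosingCircle(c)
            print(n,nm,np.round([u,v,r],1),'ztop',zt.round(4),'top mid',((t.max(0)+t.min(0))/2).round(4),'ext',np.ptp(t,0).round(4))
    return f,P
E
python3 - <<'E'
from m import *
f,P=rings('top'); rings('scene')
q=P[190:216,140:168].reshape(-1,3); q=q[q[:,2]>.045]; print('rod',len(q),q.mean(0),np.median(q,0),q[:,2].max(), q.min(0),q.max(0))
for u,v in((298,175),(342,217)):
    q=P[v-15:v+15,u-15:u+15].reshape(-1,3);q=q[q[:,2]>.025];print((q.max(0)+q.min(0))/2,np.ptp(q,0),q[:,2].max())
c=cv2.imread('pics/top.png')[160:245,130:365]; cv2.imwrite('pics/crop.png',cv2.resize(c,None,fx=3.4,fy=3.4,interpolation=cv2.INTER_CUBIC))
E
```

```text
top yel [303.  216.5   8.5] ztop 0.0272 top mid [ 0.4601 -0.1366  0.0256] ext [0.0355 0.0357 0.0087]
top yel [261.5 217.5  10.6] ztop 0.0363 top mid [ 0.4567 -0.0314  0.0344] ext [0.0453 0.0478 0.0077]
top yel [223.3 184.7  13.5] ztop 0.0452 top mid [0.5386 0.0659 0.0438] ext [0.061  0.0606 0.0087]
top yel [ 11.4 127.1   8.9] ztop 0.2195 top mid [0.6409 0.5074 0.218 ] ext [0.0278 0.0251 0.0091]
top yel [ 16.8 100.6  13.7] ztop 0.2212 top mid [0.6964 0.4936 0.2194] ext [0.0601 0.0288 0.0082]
top blue [154.9 203.5  25.2] ztop 0.0658 top mid [0.4933 0.243  0.0702] ext [0.025  0.0246 0.0207]
scene yel [279.1 268.6  10.4] ztop 0.0277 top mid [ 0.4604 -0.1367  0.0258] ext [0.0369 0.0376 0.0083]
scene yel [249.1 239.8  12.8] ztop 0.0358 top mid [ 0.4566 -0.0322  0.0346] ext [0.0509 0.0482 0.0096]
scene yel [251.1 199.8  15.1] ztop 0.0455 top mid [0.5383 0.0657 0.045 ] ext [0.0629 0.065  0.0108]
scene yel [203.   46.    9.1] ztop 0.2225 top mid [0.6979 0.4868 0.2201] ext [0.0481 0.0313 0.0071]
scene blue [197.5 175.5  23.8] ztop 0.0348 top mid [0.4913 0.2407 0.0337] ext [0.0414 0.041  0.0091]
scene blue [70.  45.  45.2] ztop -0.4536 top mid [ 0.8761  2.3139 -0.4443] ext [0.451  0.2695 0.0304]
scene blue [46.  23.  31.3] ztop -0.2962 top mid [ 0.7586  2.3434 -0.2944] ext [0.2614 0.1903 0.0151]
rod 109 [0.49104852 0.2373312  0.07632967] [0.49053956 0.23870309 0.06782794] 1.087175869697654 [ 0.43545935 -0.01378543  0.04784103] [0.50611811 0.25536567 1.08717587]
[ 0.51376348 -0.08019201  0.55622039] [0.15660827 0.13281316 1.06191096] 1.087175869697654
[ 0.46064769 -0.13648918  0.55674071] [0.05037668 0.2454075  1.06087032] 1.087175869697654
```

View pics/crop.png

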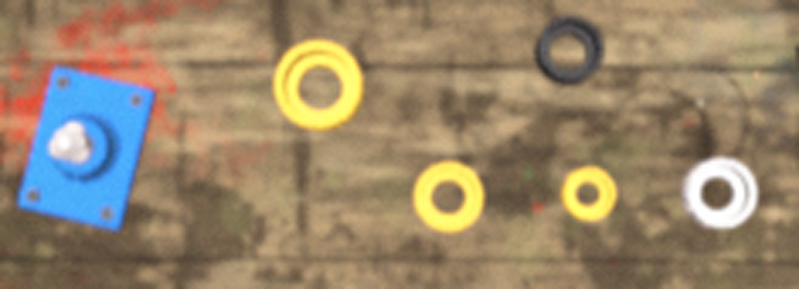

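The crop confirms it: the ring at (262,218) is about 48–50 mm wide and 35 mm high, matching the 50×34 mm given. The others measure 62 mm and 36 mm, so this is the middle one, at (0.457,-0.032). The stand is at about (0.4915,0.2415). Now I'll go above the bush.

Request:
{"op": "jog_arm", "data": {"targets": [{"dx": 12,"dy": 15,"gripper": 0},{"dx": 36,"dy": 45},{"dx": 60,"dy": 75},{"dx": 84,"dy": 105},{"dx": 108,"dy": 135},{"dx": 132,"dy": 165},{"dx": 156,"dy": 195},{"dx": 180,"dy": 225}]}}

```text
invalid input at $.targets[0]: expected keys dx, dy, dz, rx, ry, rz, gripper
```

Request:
{"op": "jog_arm", "data": {"targets": [{"dx": 24,"dy": 30},{"dx": 48,"dy": 60},{"dx": 72,"dy": 90},{"dx": 96,"dy": 120},{"dx": 120,"dy": 150},{"dx": 138,"dy": 172},{"dx": 148,"dy": 184},{"dx": 150,"dy": 187}]}}

```text
invalid input at $.targets[0]: expected keys dx, dy, dz, rx, ry, rz, gripper
```

```bash
cat >> h.py <<'E'
from scipy.spatial.transform import Rotation as R
def todo(x,y,z=None):
    s=arm.get_state(); M=R.from_euler('xyz',s['ee_rot']).as_matrix(); p=np.array([x,y,s['eef_pos'][2] if z is None else z])
    print('t',s['t'],'pos',s['eef_pos'].round(4),'rot',s['ee_rot'].round(3),'q',s['q'].round(2),'F',s['force'].round(1),'w',round(s['width'],4),'d_tool mm',(M.T@(p-s['eef_pos'])*1000).round(1))
E
python3 -c "
from h import *
todo(.4566,-.0318,.15)"
```

```text
t 0.2 pos [0.237  0.6319 0.2483] rot [ 3.141 -0.    -0.359] q [ 1.5   0.36  0.01 -0.   -1.22 -0.29] F [ 0.7 -0.7 -1.1] w 0.0878 d_tool mm [438.6 544.3  98.6]
```

All keys are required in each row.

Request:
{"op": "jog_arm", "data": {"targets": [{"dx": 12,"dy": 15,"dz": 0,"rx": 0,"ry": 0,"rz": 0,"gripper": 0},{"dx": 36,"dy": 45,"dz": 0,"rx": 0,"ry": 0,"rz": 0,"gripper": 0},{"dx": 60,"dy": 75,"dz": 0,"rx": 0,"ry": 0,"rz": 0,"gripper": 0},{"dx": 84,"dy": 105,"dz": 0,"rx": 0,"ry": 0,"rz": 0,"gripper": 0},{"dx": 108,"dy": 135,"dz": 0,"rx": 0,"ry": 0,"rz": 0,"gripper": 0},{"dx": 132,"dy": 165,"dz": 0,"rx": 0,"ry": 0,"rz": 0,"gripper": 0},{"dx": 156,"dy": 195,"dz": 0,"rx": 0,"ry": 0,"rz": 0,"gripper": 0},{"dx": 180,"dy": 225,"dz": 0,"rx": 0,"ry": 0,"rz": 0,"gripper": 0}]}}

```text
t: 0.87
eef_pos: [0.3265, 0.356, 0.2482]
ee_rot: [3.141, 0.0, -0.359]
force: [1.1, -0.2, -1.7]
width: 0.0874
gripper_force: 0.0
```

Request:
{"op": "jog_arm", "data": {"targets": [{"dx": 24,"dy": 30,"dz": 0,"rx": 0,"ry": 0,"rz": 0,"gripper": 0},{"dx": 48,"dy": 60,"dz": 0,"rx": 0,"ry": 0,"rz": 0,"gripper": 0},{"dx": 72,"dy": 90,"dz": 0,"rx": 0,"ry": 0,"rz": 0,"gripper": 0},{"dx": 96,"dy": 120,"dz": 0,"rx": 0,"ry": 0,"rz": 0,"gripper": 0},{"dx": 120,"dy": 150,"dz": 0,"rx": 0,"ry": 0,"rz": 0,"gripper": 0},{"dx": 138,"dy": 172,"dz": 0,"rx": 0,"ry": 0,"rz": 0,"gripper": 0},{"dx": 148,"dy": 184,"dz": 0,"rx": 0,"ry": 0,"rz": 0,"gripper": 0},{"dx": 150,"dy": 187,"dz": 0,"rx": 0,"ry": 0,"rz": 0,"gripper": 0}]}}

```text
t: 1.53
eef_pos: [0.4014, 0.128, 0.2483]
ee_rot: [3.141, 0.0, -0.361]
force: [-0.3, -0.3, -2.0]
width: 0.0873
gripper_force: 0.0
```

```bash
python3 -c "
from h import *
todo(.4566,-.0318,.15)"
```

```text
t 1.5333 pos [0.4014 0.128  0.2483] rot [ 3.141  0.    -0.361] q [ 0.78 -0.08 -0.51 -0.   -1.14  0.43] F [-0.3 -0.3 -2. ] w 0.0873 d_tool mm [108.2 129.9  98.4]
```

Request:
{"op": "jog_arm", "data": {"targets": [{"dx": 20,"dy": 24,"dz": 10,"rx": 0,"ry": 0,"rz": 0,"gripper": 0},{"dx": 40,"dy": 48,"dz": 30,"rx": 0,"ry": 0,"rz": 0,"gripper": 0},{"dx": 60,"dy": 72,"dz": 50,"rx": 0,"ry": 0,"rz": 0,"gripper": 0},{"dx": 80,"dy": 96,"dz": 70,"rx": 0,"ry": 0,"rz": 0,"gripper": 0},{"dx": 98,"dy": 118,"dz": 88,"rx": 0,"ry": 0,"rz": 0,"gripper": 0},{"dx": 108,"dy": 130,"dz": 98,"rx": 0,"ry": 0,"rz": 0,"gripper": 0},{"dx": 108,"dy": 130,"dz": 98,"rx": 0,"ry": 0,"rz": 0,"gripper": 0},{"dx": 108,"dy": 130,"dz": 98,"rx": 0,"ry": 0,"rz": 0,"gripper": 0}]}}

```text
t: 2.2
eef_pos: [0.4564, -0.0298, 0.1496]
ee_rot: [3.14, 0.002, -0.361]
force: [-0.1, 1.1, -1.4]
width: 0.0876
gripper_force: 0.0
```

Run:
```python
from m import *
f,P=rings('wrist'); todo(.4566,-.0318,.027)
cv2.imwrite('pics/w1.png',cv2.cvtColor(f['frame'],cv2.COLOR_RGB2BGR))
```

```text
wrist yel [365.5 344.5 145.7] ztop 0.2248 top mid [ 0.4669 -0.0662  0.2224] ext [0.0271 0.0681 0.0073]
wrist yel [421.5 295.5  28.3] ztop 0.2163 top mid [ 0.4663 -0.0849  0.2137] ext [0.0129 0.0061 0.007 ]
wrist yel [ 76.5 295.   28. ] ztop 0.2163 top mid [0.4992 0.0029 0.2139] ext [0.0131 0.0056 0.007 ]
wrist yel [250.9 190.8  33. ] ztop 0.036 top mid [ 0.456  -0.0322  0.0337] ext [0.0497 0.0496 0.0075]
wrist yel [370.  141.   27.5] ztop 0.0275 top mid [ 0.4595 -0.1373  0.0252] ext [0.0368 0.0378 0.0074]
wrist yel [ 96.8 138.7  51.2] ztop 0.0454 top mid [0.5378 0.0651 0.0433] ext [0.0635 0.0648 0.0076]
t 2.25 pos [ 0.4568 -0.0291  0.1504] rot [ 3.141e+00  1.000e-03 -3.600e-01] q [ 0.37  0.09 -0.59 -0.   -0.89  0.84] F [-0.4  0.4 -1.5] w 0.0875 d_tool mm [  0.9   2.5 123.4]
```

View pics/w1.png

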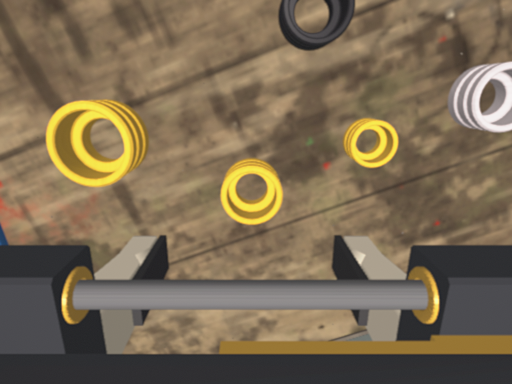

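The wrist picture shows the brass bush at (251,191), between the jaws, with its position agreeing at (0.456,-0.032). I'll go down and grip.

Request:
{"op": "jog_arm", "data": {"targets": [{"dx": 0,"dy": 3,"dz": 15,"rx": 0,"ry": 0,"rz": 0,"gripper": 0},{"dx": 0,"dy": 3,"dz": 40,"rx": 0,"ry": 0,"rz": 0,"gripper": 0},{"dx": 0,"dy": 3,"dz": 65,"rx": 0,"ry": 0,"rz": 0,"gripper": 0},{"dx": 0,"dy": 3,"dz": 90,"rx": 0,"ry": 0,"rz": 0,"gripper": 0},{"dx": 0,"dy": 3,"dz": 108,"rx": 0,"ry": 0,"rz": 0,"gripper": 0},{"dx": 0,"dy": 3,"dz": 118,"rx": 0,"ry": 0,"rz": 0,"gripper": 0},{"dx": 0,"dy": 3,"dz": 123,"rx": 0,"ry": 0,"rz": 0,"gripper": 0},{"dx": 0,"dy": 3,"dz": 123,"rx": 0,"ry": 0,"rz": 0,"gripper": 0}]}}

```text
t: 2.92
eef_pos: [0.4557, -0.0312, 0.0273]
ee_rot: [3.141, 0.001, -0.357]
force: [-0.6, 0.1, -2.3]
width: 0.0878
gripper_force: 0.0
```

Request:
{"op": "jog_arm", "data": {"targets": [{"dx": 0,"dy": 0,"dz": 0,"rx": 0,"ry": 0,"rz": 0,"gripper": 0.3},{"dx": 0,"dy": 0,"dz": 0,"rx": 0,"ry": 0,"rz": 0,"gripper": 0.4},{"dx": 0,"dy": 0,"dz": 0,"rx": 0,"ry": 0,"rz": 0,"gripper": 0.6},{"dx": 0,"dy": 0,"dz": 0,"rx": 0,"ry": 0,"rz": 0,"gripper": 1},{"dx": 0,"dy": 0,"dz": 0,"rx": 0,"ry": 0,"rz": 0,"gripper": 1},{"dx": 0,"dy": 0,"dz": 0,"rx": 0,"ry": 0,"rz": 0,"gripper": 1},{"dx": 0,"dy": 0,"dz": 0,"rx": 0,"ry": 0,"rz": 0,"gripper": 1},{"dx": 0,"dy": 0,"dz": 0,"rx": 0,"ry": 0,"rz": 0,"gripper": 1}], "force": 50}}

```text
t: 3.58
eef_pos: [0.4559, -0.0321, 0.0278]
ee_rot: [-3.141, -0.0, -0.359]
force: [-0.5, 0.5, 1.4]
width: 0.0484
gripper_force: 50.0
```

Request:
{"op": "jog_arm", "data": {"targets": [{"dx": 0,"dy": 0,"dz": -10,"rx": 0,"ry": 0,"rz": 0,"gripper": 1},{"dx": 0,"dy": 0,"dz": -30,"rx": 0,"ry": 0,"rz": 0,"gripper": 1},{"dx": 0,"dy": 0,"dz": -55,"rx": 0,"ry": 0,"rz": 0,"gripper": 1},{"dx": 0,"dy": 0,"dz": -80,"rx": 0,"ry": 0,"rz": 0,"gripper": 1},{"dx": -4,"dy": -15,"dz": -105,"rx": 0,"ry": 0,"rz": 0,"gripper": 1},{"dx": -10,"dy": -40,"dz": -120,"rx": 0,"ry": 0,"rz": 0,"gripper": 1},{"dx": -17,"dy": -70,"dz": -123,"rx": 0,"ry": 0,"rz": 0,"gripper": 1},{"dx": -23,"dy": -100,"dz": -123,"rx": 0,"ry": 0,"rz": 0,"gripper": 1}]}}

```text
t: 4.25
eef_pos: [0.4698, 0.0707, 0.1522]
ee_rot: [-3.139, -0.002, -0.36]
force: [0.6, -1.1, -4.5]
width: 0.0488
gripper_force: 50.0
```

Request:
{"op": "jog_arm", "data": {"targets": [{"dx": -7,"dy": -28,"dz": 0,"rx": 0,"ry": 0,"rz": 0,"gripper": 1},{"dx": -14,"dy": -56,"dz": 0,"rx": 0,"ry": 0,"rz": 0,"gripper": 1},{"dx": -21,"dy": -84,"dz": 0,"rx": 0,"ry": 0,"rz": 0,"gripper": 1},{"dx": -28,"dy": -112,"dz": 0,"rx": 0,"ry": 0,"rz": 0,"gripper": 1},{"dx": -34,"dy": -138,"dz": 0,"rx": 0,"ry": 0,"rz": 0,"gripper": 1},{"dx": -38,"dy": -158,"dz": 0,"rx": 0,"ry": 0,"rz": 0,"gripper": 1},{"dx": -40,"dy": -168,"dz": 0,"rx": 0,"ry": 0,"rz": 0,"gripper": 1},{"dx": -40,"dy": -168,"dz": 0,"rx": 0,"ry": 0,"rz": 0,"gripper": 1}]}}

```text
t: 4.92
eef_pos: [0.4912, 0.2427, 0.1501]
ee_rot: [3.141, 0.0, -0.357]
force: [0.1, -0.5, -3.6]
width: 0.0484
gripper_force: 50.0
```

Run:
```python
from m import *
todo(.4915,.2415,.115)
for n in ('scene','top','wrist'):
    f=grab(n,n+'3.png'); P=cloud(f); hsv=cv2.cvtColor(f['frame'],cv2.COLOR_RGB2HSV)
    z=P[...,2]; near=(abs(P[...,0]-.4915)<.08)&(abs(P[...,1]-.2415)<.08)
    b=near&(cv2.inRange(hsv,(95,120,60),(120,255,255))>0)
    s=P[b&(z>.028)&(z<.037)]; print(n,'ped',len(s),(s.max(0)+s.min(0))/2 if len(s) else '',np.ptp(s,0) if len(s) else '')
    r=P[near&(z>.045)&(z<.081)&(hsv[...,1]<80)]; print(' rod',len(r),(r.max(0)+r.min(0))/2 if len(r) else '',np.ptp(r,0) if len(r) else '')
    pl=P[b&(z<.012)&(z>.003)]; print(' plate',len(pl),(pl.max(0)+pl.min(0))/2 if len(pl) else '')
    y=P[near&(z>.09)&(cv2.inRange(hsv,(20,120,120),(35,255,255))>0)]; print(' bush',len(y),y.min(0) if len(y) else '',y.max(0) if len(y) else '')
```

```text
t 4.9167 pos [0.4912 0.2427 0.1501] rot [ 3.141  0.    -0.357] q [ 0.82  0.24 -0.4   0.   -0.93  0.4 ] F [ 0.1 -0.5 -3.6] w 0.0484 d_tool mm [ 0.7  1.  35.1]
scene ped 85 [0.49229105 0.24176709 0.03250148] [0.0416563  0.0406159  0.00876409]
 rod 115 [0.49313096 0.24153392 0.06291831] [0.03005686 0.02859585 0.03508008]
 plate 174 [0.49257584 0.24139529 0.00751765]
 bush 74 [0.46717356 0.19297353 0.12482795] [0.53663019 0.28207173 0.23594019]
top ped 2 [0.50358037 0.25849148 0.03597649] [0.00243069 0.00288272 0.00169103]
 rod 1 [0.49051836 0.25369622 0.06736352] [0. 0. 0.]
 plate 94 [0.49777245 0.24321128 0.00900608]
 bush 18 [0.43898586 0.19699939 0.13448155] [0.47530742 0.24888357 0.23617857]
wrist ped 1002 [0.49472941 0.24263446 0.03249148] [0.03623952 0.04255738 0.00891259]
 rod 534 [0.49686977 0.24263536 0.05949761] [0.02140513 0.02817671 0.02822894]
 plate 220 [0.49280077 0.24032355 0.01059753]
 bush 10687 [0.46487377 0.17703546 0.12454163] [0.56616668 0.26216336 0.28759937]
```

View pics/scene3.png

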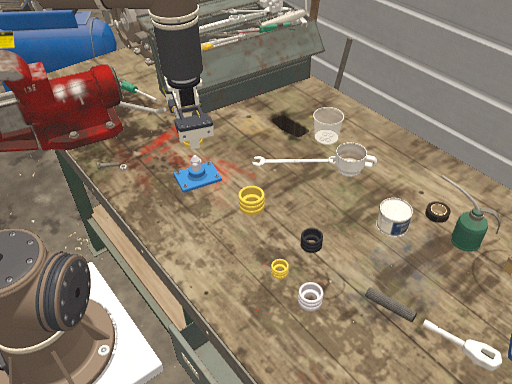

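View pics/wrist3.png

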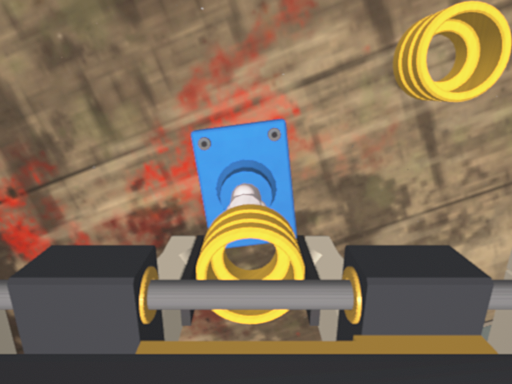

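The bush is held, and in the wrist picture the rod tip shows just ahead of it at (245,190). I'll check the sideways offset of bush and stand within this one view.

Run:
```python
from m import *
f=grab('wrist'); P=cloud(f); hsv=cv2.cvtColor(f['frame'],cv2.COLOR_RGB2HSV); z=P[...,2]
s=arm.get_state(); M=R.from_euler('xyz',s['ee_rot']).as_matrix(); T=(P-s['eef_pos'])@M*1000
print('fx',f['fx'],f['cx'],'cam in tool',(np.linalg.inv(f['view'])[:3,3]-s['eef_pos'])@M*1000)
near=(abs(P[...,0]-.4915)<.06)&(abs(P[...,1]-.2415)<.06)
yel=cv2.inRange(hsv,(20,120,100),(35,255,255))>0
def e(n,m):
    t=T[m]; print(n,m.sum(),'tool min',t.min(0).round(1),'max',t.max(0).round(1),'mid',((t.min(0)+t.max(0))/2).round(1))
m=near&yel&(z>.11)&(z<.164); e('bush',m); 
m2=m&(abs(z-.157)<.003); e('bush rim',m2)
b=near&(cv2.inRange(hsv,(95,120,60),(120,255,255))>0)&(z>.028)&(z<.037); e('ped',b)
for lo,hi in ((.04,.05),(.05,.06),(.06,.07),(.07,.08)): 
    m=near&(hsv[...,1]<80)&(z>lo)&(z<hi); 
    if m.any(): e('rod%.3f'%lo,m)
```

```text
fx 329.15615811882356 249.90755560349118 cam in tool [  81.01462832    1.03386942 -137.46015335]
bush 5887 tool min [-24.9 -23.5 -10.1] max [25.5 25.5 26.2] mid [0.3 1.  8. ]
bush rim 2549 tool min [-24.9 -23.3  -9.1] max [25.3 25.4 -3.7] mid [ 0.2  1.  -6.4]
ped 994 tool min [-11.6 -24.  113.3] max [ 21.2  18.3 122.3] mid [  4.8  -2.8 117.8]
rod0.040 37 tool min [  1.2 -13.3 100.4] max [ 11.    8.9 110.2] mid [  6.1  -2.2 105.3]
rod0.050 117 tool min [ -3.8 -17.4  90.3] max [16.3 12.4 99.9] mid [ 6.2 -2.5 95.1]
rod0.060 319 tool min [ -1.8 -15.7  80.3] max [15.9 10.  90.3] mid [ 7.  -2.8 85.3]
rod0.070 77 tool min [  4.2 -11.3  75.8] max [10.   4.  80.3] mid [ 7.1 -3.7 78.1]
```

The views differ by about 4 mm along tool y. I'll take half of that, lower to just above the tip and look again.

Request:
{"op": "jog_arm", "data": {"targets": [{"dx": 0,"dy": -1,"dz": 8,"rx": 0,"ry": 0,"rz": 0,"gripper": 1},{"dx": 0,"dy": -2,"dz": 18,"rx": 0,"ry": 0,"rz": 0,"gripper": 1},{"dx": 0,"dy": -2,"dz": 26,"rx": 0,"ry": 0,"rz": 0,"gripper": 1},{"dx": 0,"dy": -2,"dz": 32,"rx": 0,"ry": 0,"rz": 0,"gripper": 1},{"dx": 0,"dy": -2,"dz": 34,"rx": 0,"ry": 0,"rz": 0,"gripper": 1},{"dx": 0,"dy": -2,"dz": 34,"rx": 0,"ry": 0,"rz": 0,"gripper": 1},{"dx": 0,"dy": -2,"dz": 34,"rx": 0,"ry": 0,"rz": 0,"gripper": 1},{"dx": 0,"dy": -2,"dz": 34,"rx": 0,"ry": 0,"rz": 0,"gripper": 1}]}}

```text
t: 5.78
eef_pos: [0.4918, 0.243, 0.1168]
ee_rot: [-3.141, -0.0, -0.359]
force: [1.7, -0.1, -2.9]
width: 0.0486
gripper_force: 50.0
```

```bash
cat > r.py <<'E'
from m import *
def rel(n,save=None):
    f=grab(n,save); P=cloud(f); hsv=cv2.cvtColor(f['frame'],cv2.COLOR_RGB2HSV); z=P[...,2]
    s=arm.get_state(); M=R.from_euler('xyz',s['ee_rot']).as_matrix(); T=(P-s['eef_pos'])@M*1000
    tz=s['eef_pos'][2]; foot=tz-.0275
    near=np.hypot(P[...,0]-.4915,P[...,1]-.2415)<.05
    yel=cv2.inRange(hsv,(20,120,80),(35,255,255))>0; blue=cv2.inRange(hsv,(95,120,60),(120,255,255))>0
    print(n,s['eef_pos'].round(4),s['force'].round(1))
    for k,m in (('bush',near&yel&(z>foot-.003)&(z<foot+.04)),('ped',near&blue&(z>.028)&(z<.037)),('rod',near&(hsv[...,1]<80)&(z>.04)&(z<.080))):
        if m.sum()<3: continue
        t=T[m]; print(' ',k,m.sum(),'min',t.min(0).round(1),'max',t.max(0).round(1),'mid',((t.min(0)+t.max(0))/2).round(1))
        if n!='wrist': 
            v,u=np.nonzero(m); print('    u',u.min(),u.max(),'v',v.min(),v.max())
    return f
E
python3 - <<'E'
from r import *
rel('wrist','w5.png');rel('scene','s5.png')
a=cv2.imread('pics/w5.png')[100:340,130:380]; b=cv2.imread('pics/s5.png')[115:195,160:243]
cv2.imwrite('pics/c5.png',np.hstack([cv2.resize(x,(400,384),interpolation=cv2.INTER_CUBIC) for x in(a,b)]))
E
```

```text
wrist [0.4918 0.243  0.1169] [ 0.8  0.5 -2.2]
  bush 5842 min [-24.8 -23.3  -9.3] max [25.6 25.7 25.3] mid [0.4 1.2 8. ]
  ped 1023 min [ -1.3 -20.8  80. ] max [21.2 21.3 88.9] mid [10.   0.3 84.5]
  rod 273 min [-12.1  -9.5  37. ] max [16.1 10.3 76.7] mid [ 2.   0.4 56.9]
scene [0.4918 0.243  0.117 ] [-0.   0.4 -2. ]
  bush 36 min [-22.6   4.8  10.3] max [23.3 23.8 26. ] mid [ 0.3 14.3 18.1]
    u 185 203 v 150 157
  ped 81 min [-20.1 -14.9  80.4] max [20.9 23.1 88.9] mid [ 0.4  4.1 84.6]
    u 188 204 v 164 175
  rod 105 min [-12.3  -7.2  42.4] max [16.4 16.8 76.2] mid [ 2.   4.8 59.3]
    u 190 201 v 158 169
```

View pics/c5.png

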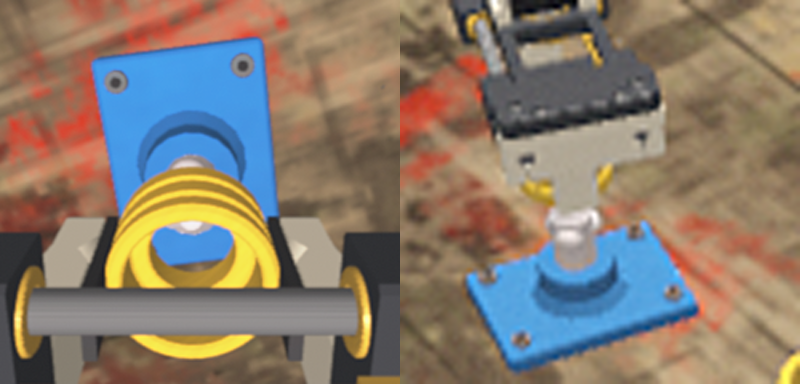

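Left crop: the bush is over the tip, about 1 mm off to the pedestal's centre along y. Right crop: the bush sits straight over the rod. I'll shift 1 mm and lower over the tip, stopping short of the balls.

Request:
{"op": "jog_arm", "data": {"targets": [{"dx": 0,"dy": -1,"dz": 2,"rx": 0,"ry": 0,"rz": 0,"gripper": 1},{"dx": 0,"dy": -1,"dz": 6,"rx": 0,"ry": 0,"rz": 0,"gripper": 1},{"dx": 0,"dy": -1,"dz": 10,"rx": 0,"ry": 0,"rz": 0,"gripper": 1},{"dx": 0,"dy": -1,"dz": 14,"rx": 0,"ry": 0,"rz": 0,"gripper": 1},{"dx": 0,"dy": -1,"dz": 18,"rx": 0,"ry": 0,"rz": 0,"gripper": 1},{"dx": 0,"dy": -1,"dz": 22,"rx": 0,"ry": 0,"rz": 0,"gripper": 1},{"dx": 0,"dy": -1,"dz": 24,"rx": 0,"ry": 0,"rz": 0,"gripper": 1},{"dx": 0,"dy": -1,"dz": 24,"rx": 0,"ry": 0,"rz": 0,"gripper": 1}]}}

```text
t: 6.55
eef_pos: [0.4917, 0.2435, 0.0918]
ee_rot: [3.141, 0.001, -0.359]
force: [-0.2, -0.8, -3.6]
width: 0.0485
gripper_force: 50.0
```

Run:
```python
from r import *
rel('wrist')
```

```text
wrist [0.4918 0.2436 0.0922] [ 0.2  0.5 -1.8]
  bush 5798 min [-24.5 -23.2  -9.2] max [25.4 25.8 24.4] mid [0.4 1.3 7.6]
  ped 705 min [  6.7 -18.7  55.4] max [21.4 21.3 64. ] mid [14.   1.3 59.7]
  rod 1425 min [-14.8 -38.6  12.2] max [25.2 41.2 33.5] mid [ 5.2  1.3 22.8]
```

It's over the rod, centred and without load. Now I'll press past the balls.

Request:
{"op": "jog_arm", "data": {"targets": [{"dx": 0,"dy": 0,"dz": 3,"rx": 0,"ry": 0,"rz": 0,"gripper": 1},{"dx": 0,"dy": 0,"dz": 6,"rx": 0,"ry": 0,"rz": 0,"gripper": 1},{"dx": 0,"dy": 0,"dz": 9,"rx": 0,"ry": 0,"rz": 0,"gripper": 1},{"dx": 0,"dy": 0,"dz": 12,"rx": 0,"ry": 0,"rz": 0,"gripper": 1},{"dx": 0,"dy": 0,"dz": 15,"rx": 0,"ry": 0,"rz": 0,"gripper": 1},{"dx": 0,"dy": 0,"dz": 18,"rx": 0,"ry": 0,"rz": 0,"gripper": 1},{"dx": 0,"dy": 0,"dz": 20,"rx": 0,"ry": 0,"rz": 0,"gripper": 1},{"dx": 0,"dy": 0,"dz": 20,"rx": 0,"ry": 0,"rz": 0,"gripper": 1}], "force": 60}}

```text
t: 7.27
eef_pos: [0.4918, 0.244, 0.0719]
ee_rot: [-3.141, 0.0, -0.359]
force: [0.5, 2.7, -6.5]
width: 0.0484
gripper_force: 60.0
```

Run:
```python
from r import *
rel('wrist')
```

```text
wrist [0.4918 0.2439 0.0719] [-0.6  2.6 -5.7]
  bush 5224 min [-24.  -23.4  -9.4] max [25.6 25.4 24.6] mid [0.8 1.  7.6]
  ped 155 min [-10.6 -13.4  35.2] max [21.6 15.3 43.8] mid [ 5.5  1.  39.5]
  rod 3578 min [-11.9 -39.8  -8.1] max [25.1 41.9 25.6] mid [6.6 1.  8.8]
```

Request:
{"op": "jog_arm", "data": {"targets": [{"dx": 0,"dy": 0,"dz": 2,"rx": 0,"ry": 0,"rz": 0,"gripper": 1},{"dx": 0,"dy": 0,"dz": 4,"rx": 0,"ry": 0,"rz": 0,"gripper": 1},{"dx": 0,"dy": 0,"dz": 6,"rx": 0,"ry": 0,"rz": 0,"gripper": 1},{"dx": 0,"dy": 0,"dz": 8,"rx": 0,"ry": 0,"rz": 0,"gripper": 1},{"dx": 0,"dy": 0,"dz": 9,"rx": 0,"ry": 0,"rz": 0,"gripper": 1},{"dx": 0,"dy": 0,"dz": 10,"rx": 0,"ry": 0,"rz": 0,"gripper": 1},{"dx": 0,"dy": 0,"dz": 11,"rx": 0,"ry": 0,"rz": 0,"gripper": 1},{"dx": 0,"dy": 0,"dz": 11,"rx": 0,"ry": 0,"rz": 0,"gripper": 1}]}}

```text
t: 7.98
eef_pos: [0.4919, 0.2435, 0.0619]
ee_rot: [3.141, -0.0, -0.359]
force: [-0.9, -1.0, 0.9]
width: 0.0483
gripper_force: 60.0
```

Run:
```python
from r import *
rel('wrist')
```

```text
wrist [0.4919 0.2435 0.0619] [-1.6 -0.9  0.3]
  bush 4997 min [-24.5 -23.2  -9.9] max [25.6 25.6 24.9] mid [0.5 1.2 7.5]
  ped 37 min [ -4.8 -11.9  25.2] max [ 1.4 14.7 27.6] mid [-1.7  1.4 26.4]
  rod 4665 min [ -9.4 -39.8 -18.1] max [18.1 42.1 21.7] mid [4.4 1.2 1.8]
```

Contact is starting at home height. I'll give a small extra push to be sure.

Request:
{"op": "jog_arm", "data": {"targets": [{"dx": 0,"dy": 0,"dz": 0.5,"rx": 0,"ry": 0,"rz": 0,"gripper": 1},{"dx": 0,"dy": 0,"dz": 1,"rx": 0,"ry": 0,"rz": 0,"gripper": 1},{"dx": 0,"dy": 0,"dz": 1.5,"rx": 0,"ry": 0,"rz": 0,"gripper": 1},{"dx": 0,"dy": 0,"dz": 1.5,"rx": 0,"ry": 0,"rz": 0,"gripper": 1},{"dx": 0,"dy": 0,"dz": 1.5,"rx": 0,"ry": 0,"rz": 0,"gripper": 1},{"dx": 0,"dy": 0,"dz": 1.5,"rx": 0,"ry": 0,"rz": 0,"gripper": 1},{"dx": 0,"dy": 0,"dz": 1.5,"rx": 0,"ry": 0,"rz": 0,"gripper": 1},{"dx": 0,"dy": 0,"dz": 1.5,"rx": 0,"ry": 0,"rz": 0,"gripper": 1}]}}

```text
t: 8.7
eef_pos: [0.4919, 0.2435, 0.0618]
ee_rot: [-3.142, -0.001, -0.358]
force: [-6.6, -2.1, 16.7]
width: 0.0482
gripper_force: 60.0
```

It's firm on the shoulder: 17 N with no further travel. Release and rise.

Request:
{"op": "jog_arm", "data": {"targets": [{"dx": 0,"dy": 0,"dz": -1,"rx": 0,"ry": 0,"rz": 0,"gripper": 0.5},{"dx": 0,"dy": 0,"dz": -1,"rx": 0,"ry": 0,"rz": 0,"gripper": 0.2},{"dx": 0,"dy": 0,"dz": -1,"rx": 0,"ry": 0,"rz": 0,"gripper": 0},{"dx": 0,"dy": 0,"dz": -1,"rx": 0,"ry": 0,"rz": 0,"gripper": 0},{"dx": 0,"dy": 0,"dz": -1,"rx": 0,"ry": 0,"rz": 0,"gripper": 0},{"dx": 0,"dy": 0,"dz": -1,"rx": 0,"ry": 0,"rz": 0,"gripper": 0},{"dx": 0,"dy": 0,"dz": -1,"rx": 0,"ry": 0,"rz": 0,"gripper": 0},{"dx": 0,"dy": 0,"dz": -1,"rx": 0,"ry": 0,"rz": 0,"gripper": 0}]}}

```text
t: 9.37
eef_pos: [0.4919, 0.2437, 0.0609]
ee_rot: [3.141, 0.0, -0.359]
force: [-0.0, -0.3, -2.4]
width: 0.0859
gripper_force: 0.0
```

Request:
{"op": "jog_arm", "data": {"targets": [{"dx": 0,"dy": 0,"dz": -5,"rx": 0,"ry": 0,"rz": 0,"gripper": 0},{"dx": 0,"dy": 0,"dz": -20,"rx": 0,"ry": 0,"rz": 0,"gripper": 0},{"dx": 0,"dy": 0,"dz": -40,"rx": 0,"ry": 0,"rz": 0,"gripper": 0},{"dx": 0,"dy": 0,"dz": -60,"rx": 0,"ry": 0,"rz": 0,"gripper": 0},{"dx": 0,"dy": 0,"dz": -80,"rx": 0,"ry": 0,"rz": 0,"gripper": 0},{"dx": 0,"dy": 0,"dz": -95,"rx": 0,"ry": 0,"rz": 0,"gripper": 0},{"dx": 0,"dy": 0,"dz": -100,"rx": 0,"ry": 0,"rz": 0,"gripper": 0},{"dx": 0,"dy": 0,"dz": -100,"rx": 0,"ry": 0,"rz": 0,"gripper": 0}]}}

```text
t: 10.03
eef_pos: [0.4925, 0.2443, 0.1626]
ee_rot: [-3.139, -0.001, -0.359]
force: [-0.3, -0.4, -1.8]
width: 0.0878
gripper_force: 0.0
```

Run:
```python
from m import *
f,P=rings('wrist');g,P=rings('scene')
cv2.imwrite('pics/c6.png',np.hstack([cv2.resize(cv2.cvtColor(x,cv2.COLOR_RGB2BGR),(400,384),interpolation=cv2.INTER_CUBIC) for x in(f['frame'],g['frame'][125:205,155:238])]))
```

```text
wrist yel [366.  344.5 145.2] ztop 0.2376 top mid [0.5026 0.2079 0.2352] ext [0.0276 0.0677 0.0072]
wrist yel [ 77.  295.5  28.4] ztop 0.2295 top mid [0.535  0.2767 0.227 ] ext [0.0129 0.0062 0.0071]
wrist yel [423.2 294.4  28.1] ztop 0.2292 top mid [0.5023 0.1891 0.2266] ext [0.0141 0.006  0.0068]
wrist yel [251.1 199.9  35.1] ztop 0.0758 top mid [0.4928 0.2424 0.0751] ext [0.0475 0.047  0.0105]
wrist yel [447.   53.   59.2] ztop 0.0455 top mid [0.5376 0.0655 0.0434] ext [0.0638 0.0646 0.0078]
wrist blue [251.5 180.6  70.8] ztop 0.0704 top mid [0.4918 0.2429 0.0724] ext [0.0502 0.0498 0.0159]
scene yel [279.4 268.3  10.3] ztop 0.0276 top mid [ 0.4605 -0.1377  0.0265] ext [0.0379 0.0384 0.0096]
scene yel [251.1 199.8  15.1] ztop 0.0456 top mid [0.5394 0.065  0.0441] ext [0.0648 0.0635 0.009 ]
scene yel [195.3 162.6  10.9] ztop 0.0735 top mid [0.4926 0.2425 0.0731] ext [0.0486 0.0486 0.011 ]
scene yel [ 6.5 39.5  9.9] ztop -0.4301 top mid [ 0.5475  2.542  -0.4275] ext [0.0675 0.0539 0.0167]
scene blue [197.5 175.5  23.8] ztop 0.0221 top mid [0.4939 0.2381 0.0232] ext [0.1112 0.0863 0.0143]
scene blue [57.5 45.  57.6] ztop -0.4513 top mid [ 0.662   1.6176 -0.0943] ext [0.8705 1.7731 0.7261]
scene blue [38.4 21.  39. ] ztop -0.2963 top mid [ 0.7176  2.3717 -0.2934] ext [0.3495 0.2513 0.0176]
```

View pics/c6.png

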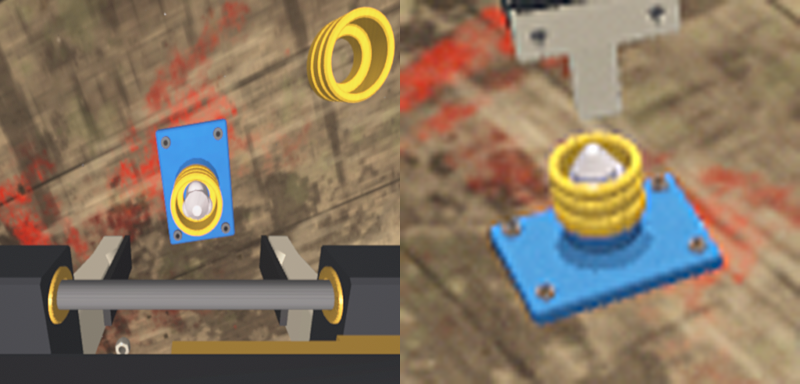

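The bush is upright on the rod in both views. The filled contour mixes in the rod tip, so I'll check the rim height from yellow pixels only before handing in.

Run:
```python
from h import *
for n in ('wrist','top','scene'):
    f=grab(n);P=cloud(f);hsv=cv2.cvtColor(f['frame'],cv2.COLOR_RGB2HSV)
    d=np.hypot(P[...,0]-.4925,P[...,1]-.2425)
    y=P[(d<.028)&(d>.0205)&(P[...,2]<.12)&(cv2.inRange(hsv,(20,120,120),(35,255,255))>0)]
    print(n,len(y),np.percentile(y[:,2],[50,90,95,98]).round(4))
    if n=='wrist':
        t=y[y[:,2]>np.percentile(y[:,2],90)-.004]; A=np.c_[t[:,:2]-[.4925,.2425],np.ones(len(t))]; print('tilt',np.linalg.lstsq(A,t[:,2],rcond=None)[0])
print(arm.get_state()['gripper_force'])
```

```text
wrist 1667 [0.0685 0.07   0.0703 0.0705]
tilt [-0.00326666  0.00235184  0.06911756]
top 48 [0.0659 0.069  0.0694 0.0706]
scene 243 [0.0594 0.0692 0.0699 0.0707]
0.0
```

The rim is at about 69 mm against 68 expected (the same cameras read the bench bush 1–2 mm high), with no tilt. It's home.

```bash
python3 -c "
from station import arm
print(arm.job_done())"
```

```text
the job is handed in; nothing more can be done
None
```

The middle-sized brass bush is on the rod, pressed past the balls onto the shoulder, released and upright (rim about 69 mm high against 68 expected); the arm never went near the steel and black bushes, and the job was handed in just after 10 s on the robot's clock, with no verdict returned.

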